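# Clamp a dictionary in the study's book rest

### The arm

A 7-joint arm with a two-finger parallel gripper is mounted at the origin on the work surface. World frame = base frame: x ahead of the robot, y to its left, z up, the work surface at z = 0. Lengths are in m, angles in rad, forces in N, time in s.
With the tool pointing down it reaches from about 0.425 to 0.875 m from the base axis. Payload 4.7 kg.
Tool frame: the origin (TCP) lies midway between the tips of the shut fingers; the grasp point (between the pads) lies 19 mm behind it; z points along the fingers, y is the line along which they close (so a half turn about z gives the same grasp; the last joint's range is limited). The gripper opens to 87 mm and grips with 3 to 60 N. Pads are 19 mm wide; open, the fingers measure 117 mm over their backs; the gripper's body (75 mm by 190 mm) begins 51 mm behind the grasp point.
Start: joints at [1.136, 0.321, -0.07, 1.45, 0.023, 1.371, -0.057], TCP at [0.282, -0.586, 0.223] pointing down, gripper open.
Joint ranges: [-2.86, 2.86], [-0.3, 2.09], [-1.38, 1.24], [0.06, 2.45], [-1.56, 4.7], [0.09, 2.05], [-2.69, 2.69]. Speed limits (rad/s): [2.57, 2.57, 3.14, 3.14, 3.14, 3.14, 3.14].

### API

Orientations are given as a rotation vector (axis times angle).
In Python, from bench import ctrl gives the robot as it stands. The module is installed in compiled form; this text tells all that it offers.
- The arm moves only by the tool carry_out, never from a script. Its argument "steps" is a list of rows, each a list of 7 numbers: the turn, a rotation vector about the world's x, y, z in degrees, then the shift along the world's x, y, z in cm, then the opening, from 0 (shut) to 1 (fully open). A call has 1 to 12 rows; each row is the pose to reach, as a shift and turn from the pose commanded when the call began; what a row does not reach only later rows make up. A row lasts 1/10 s, in which the tool goes at most 50 mm and 8.59 degrees, less where a joint would pass 70% of its speed; a pose out of reach is approached as far as the arm can. A call with a gripper value outside its range is refused whole. The fingers move at their own pace and stop on an object; "squeeze" is the grip in N (left out, the last holds). Time passes only in rows, so rows that repeat a pose let the fingers close. It gives the time, the measured TCP pose, the force, the opening and the grip force at its end, in the units of the state.
- ctrl.get_state(): the state, without advancing time (a new reading comes with each control period).
- ctrl.get_image(name): name is "scene" or "top"; returns a dict with "pixels" (420x560x3 uint8, red, green, blue), "camera_matrix" (3x3 intrinsics, pixels), "cam_to_world" (4x4, takes a point from camera to world coordinates). Camera axes: x right, y down, z forward; pixel columns grow to the right and rows downward; lengths in m; the calibration is good to about 2 mm. A picture is of the moment at which its call begins. There is no depth.
- ctrl.close_job(): hands the job in; it is judged then, once.
The state is a dict: "time": time; "joint_positions": joint angles; "qd": joint speeds; "joint_torque": joint torques, N m; "position": TCP position; "tool_rot": TCP orientation; "ft_force": force on the tool from outside, world axes, zero at the start; "torque": the same for the moment, N m; "grip_width": opening from 0.0 (shut) to 1.0 (fully open); "grip_force": force on a finger pad.
Only numpy, scipy, OpenCV 4.12 (cv2) and the standard library are available. Lean on these libraries where they do the work, as an engineer would, in place of code of your own. Each camera call takes 0.05 s, during which the arm holds its last target. There are 200 camera calls.

### The job

Set the pocket dictionary (the small thick book lying on the desk) down on the sloped book rest without dropping it, lengthwise up the slope, lying flat with its lower end on the ledge, between the fixed cheek and the sliding stop. Then slide the stop up so that the book is held snugly, with no gap, against the fixed cheek, and turn the stop's clamp knob clockwise until it is tight. Let go, and leave the other things on the desk where they are.

Things in the scene. Friction and masses are not known exactly. Their poses are not given: they have to be found in the camera images.
- book: pocket dictionary, the task's book: a small thick closed dark hardback, 150 long (its x) x 64 wide (its y) x 34 mm thick (its z), about 0.3 kg, loose, lying flat on the desk. Origin: centre of its underside. Either end may point up the slope.
- deck: sloped wooden board of the book rest, fixed, 330 mm wide, tilted 30 degrees, low edge to the robot. x up the slope, y across it to the left, z square to the board. Origin: on its surface where it meets the ledge, at mid-width, 35 mm above the desk. The ledge (14 mm high, 12 thick, full width) ends at x = 0; the board ends at x = 210 mm. A rail (20 wide, 12 mm high) crosses it at x = 185 mm.
- cheek_face (a point): middle of the inner face of the fixed wooden cheek at the left of the board, at deck x = 75, y = +130 mm, 15 mm above the board. The cheek is 120 mm long up the slope, 14 thick, 30 mm high. Axes as the deck's.
- stop (a joint): position of the sliding stop along the rail, m: 0 at the right end, growing to the left (deck +y) towards the fixed cheek, limit 0.2. Its face is at deck y = -100 mm + value. Slides with about 2 N while the clamp is loose; held fast when it is tight.
- stop_face (a point): middle of the stop blade's left face, which meets the book: deck x = 100 mm, 17.5 mm above the board. Axes as the deck's. The stop: a dark steel carriage 44 x 46 mm on the rail, 40 mm high over the board, with a blade 140 long, 10 thick and 32 mm high reaching down the slope.
- clamp (a joint): angle of the clamp knob on top of the stop's carriage, rad: 0 fully loose, growing as it is turned clockwise seen from above; it starts to bite at about 0.8, is tight from 1.15 on, and cannot pass 1.6. It stays where it is left.
- clamp_grip (a point): middle of the clamp knob's black bar, 64 long, 14 thick, 32 mm tall (16 mm above and below this point), on top of the stop's carriage. At deck x = 185 mm, y = -120 mm + stop value, 66 mm above the board, 26 mm above the carriage. x runs along the bar, z is the knob's axis, square to the board (30 degrees off vertical). At angle 0 the bar points up the slope.
- case: bystander: brown spectacle case with round ends, 158 x 58 x 36 mm, lying near the book; origin at the centre of its underside
- mug: bystander: white mug, 82 mm across, 95 mm high; origin at the centre of its underside
- stapler: bystander: stapler, 130 mm long; origin at the centre of its underside
- mouse: bystander: grey computer mouse, 105 x 58 x 33 mm; origin at the centre of its underside
Mind the look-alikes: they are no part of the job. What is shaped like the book but pink is not meant.

How it is judged:
By the outcome, as a careful person would: the job done as asked, in the order asked, and still so for the second after the job is handed in, with the robot touching nothing.
It also fails if it takes over 54 s, if anything falls off the work surface, if the arm or the gripper's body presses on something with over 40 N, if the wrist force passes 120 N, or if a joint passes its speed limit or range.

## Working session

There is one attempt and no reset: what is moved stays moved. The work goes in short steps, Python scripts to look and compute and a tool call to move; the robot and the scene stay as the last step left them, time stands still between calls to the robot, and variables do not carry over. Pictures are saved under pics/ and viewed, at most 10 in all, crops included, and the job is handed in when it is done.

Besides the shell and the picture viewer there is one more tool, called after "Request:" as name([rows], argument=value, ...), one row to a line, values as JSON. carry_out: Moves the arm, as the interface text tells. Its arguments: {"type":"object","properties":{"steps":{"type":"array","items":{"type":"array","items":{"type":"number"}}},"squeeze":{"type":"number"}},"required":["steps"]}

```bash
mkdir -p pics
python3 - <<'E'
from bench import ctrl
import cv2,numpy as np
for n in("scene","top"):
    d=ctrl.get_image(n); cv2.imwrite(f"pics/{n}0.png",d["pixels"][:,:,::-1]); np.savez(f"{n}0.npz",**d)
    print(n,d["camera_matrix"].round(1).tolist(),d["cam_to_world"].round(3).tolist())
print(ctrl.get_state())
E
```

```text
scene [[507.0, 0.0, 275.0], [0.0, 507.0, 204.6], [0.0, 0.0, 1.0]] [[0.739, 0.575, -0.35, 1.074], [0.673, -0.643, 0.366, -0.651], [-0.014, -0.506, -0.862, 1.621], [0.0, 0.0, 0.0, 1.0]]
top [[441.5, 0.0, 285.4], [0.0, 441.5, 212.6], [0.0, 0.0, 1.0]] [[-0.004, -0.988, 0.158, 0.231], [-1.0, 0.004, -0.003, -0.011], [0.003, -0.158, -0.988, 1.484], [0.0, 0.0, 0.0, 1.0]]
{'time': 0.1, 'joint_positions': array([ 1.13606427,  0.3217716 , -0.07008656,  1.45156527,  0.02259311,
        1.3707921 , -0.05689489]), 'qd': array([ 0.00142288, -0.00305141,  0.00196132, -0.00273501,  0.00045667,
        0.00060486,  0.00112454]), 'joint_torque': array([ 2.54874822e-04, -4.92575455e+01, -4.05490408e-01, -3.13395989e+01,
       -6.39081490e-02,  3.95859755e-02,  7.40895030e-05]), 'position': array([ 0.28178634, -0.5851894 ,  0.22154998]), 'tool_rot': array([-3.06116080e+00, -6.98797393e-01,  7.41971213e-04]), 'ft_force': array([0.31437868, 0.3456258 , 0.77459056]), 'torque': array([ 0.01142032, -0.00966772, -0.01804268]), 'grip_force': 0.0, 'grip_width': 0.9993629613505245}
```

View pics/scene0.png

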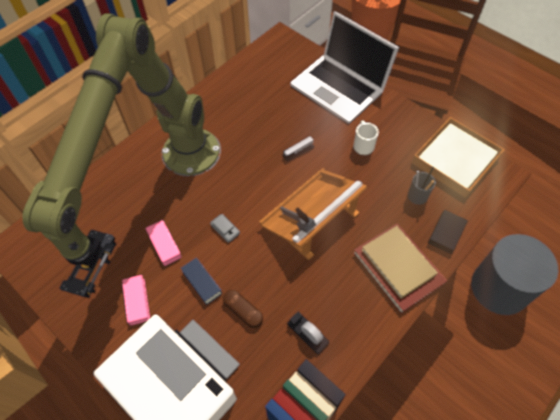

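View pics/top0.png

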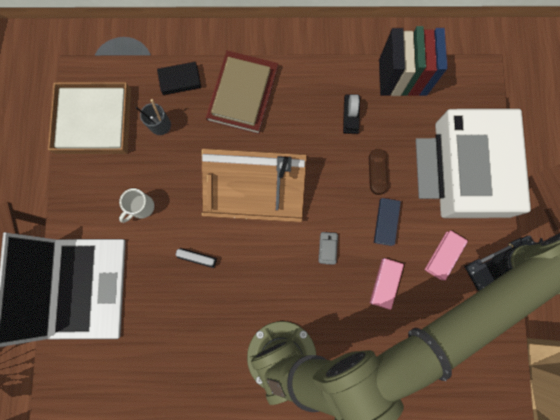

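The scene view shows the navy book at (201,281), pink look-alikes at (163,242) and (135,300), the brown case at (242,308), and the rest at (313,210). In the top view the navy book is at (387,221), the pinks at (387,284) and (446,255), and a black box at (180,77). The navy one fits: dark, next to the case, and not pink. I'll measure it and confirm with a crop.

```bash
cat > h.py <<'E'
import numpy as np,cv2
from scipy.spatial.transform import Rotation as R
def load(n): return dict(np.load(n))
def ray(d,uv):
    r=d["cam_to_world"][:3,:3]@np.linalg.solve(d["camera_matrix"],np.array([uv[0],uv[1],1.0])); return d["cam_to_world"][:3,3],r/np.linalg.norm(r)
def onz(d,uv,z):
    o,r=ray(d,uv); return o+r*(z-o[2])/r[2]
def proj(d,p):
    T=np.linalg.inv(d["cam_to_world"]); c=T[:3,:3]@np.asarray(p)+T[:3,3]; q=d["camera_matrix"]@c; return q[:2]/q[2]
E
python3 - <<'E'
from h import *
t=load("top0.npz"); s=load("scene0.npz")
def ctr(d,box,f):
    x0,y0,x1,y1=box; im=d["pixels"][y0:y1,x0:x1]; m=f(im.astype(int)).astype(np.uint8)
    n,l,st,c=cv2.connectedComponentsWithStats(m); k=1+np.argmax(st[1:,4]); m=(l==k).astype(np.uint8)
    cs,_=cv2.findContours(m,0,2); c=max(cs,key=cv2.contourArea)+np.array([x0,y0]); return c[:,0,:].astype(float)
navy=lambda i:(i[...,2]>i[...,0]-3)
for z in(0.034,):
  for n,d,b in(("top",t,(360,190,415,255)),("scene",s,(175,250,228,312)),("topblack",t,(150,55,212,100))):
    c=ctr(d,b,navy); P=np.array([onz(d,p,z)[:2] for p in c])
    r=cv2.minAreaRect((P*1000).astype(np.float32)); print(n,len(c),r)
a=cv2.resize(t["pixels"][180:320,345:485],(400,400),interpolation=2); b=cv2.resize(t["pixels"][40:140,140:240],(400,400),interpolation=2)
cv2.imwrite("pics/cand.png",np.hstack([a,b])[:,:,::-1])
cv2.imwrite("pics/rest.png",np.hstack([cv2.resize(t["pixels"][140:230,190:320],(800,554)),])[:,:,::-1])
cv2.imwrite("pics/rest_s.png",cv2.resize(s["pixels"][160:260,250:380],(780,600))[:,:,::-1])
E
```

```text
top 39 ((431.820068359375, -352.6980895996094), (67.5519790649414, 152.40855407714844), 79.87361907958984)
scene 56 ((438.090576171875, -360.12872314453125), (63.70853805541992, 147.33018493652344), 79.8174057006836)
topblack 56 ((940.0650024414062, 354.4973449707031), (94.48124694824219, 134.3134307861328), 10.92436695098877)
```

View pics/cand.png

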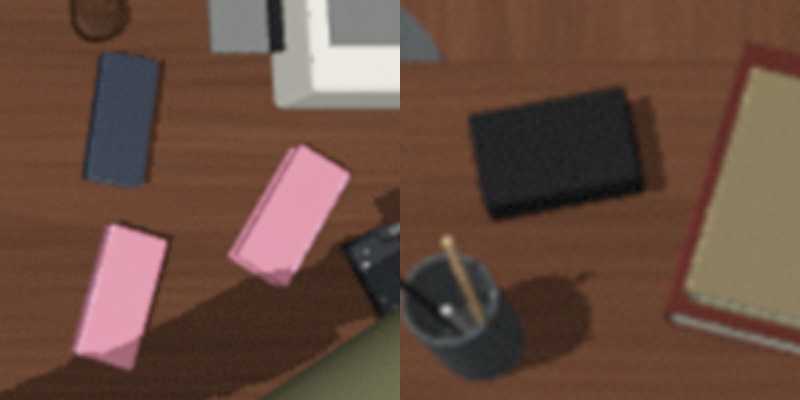

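View pics/rest.png

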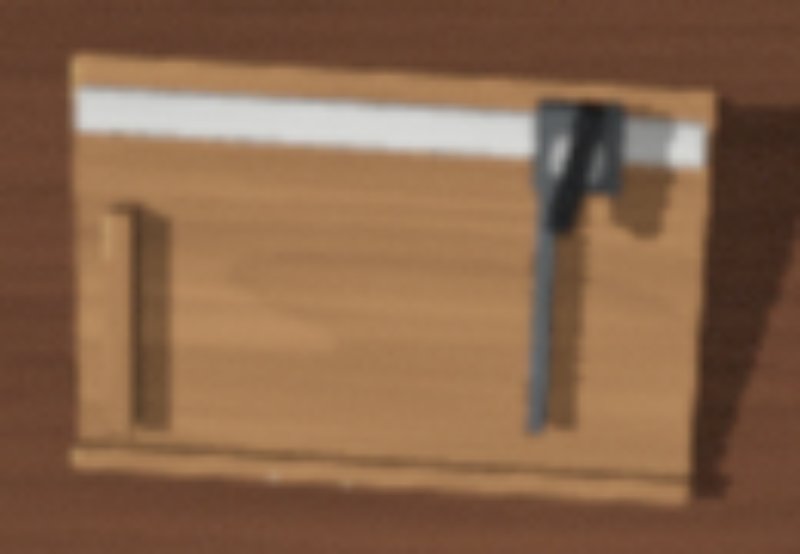

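View pics/rest_s.png

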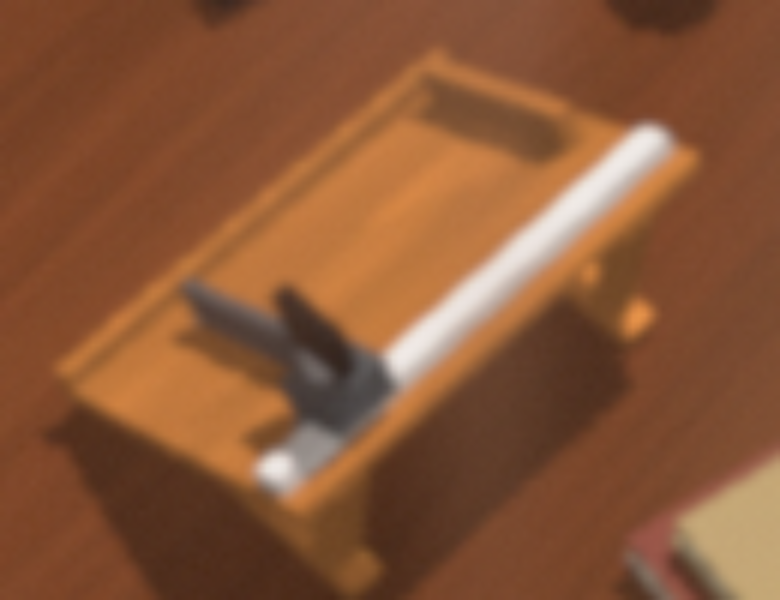

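The crop confirms the navy item as the book: it measures about 64–67 × 150 mm. The pinks are decoys and the black box is too big, at about 94 × 134 mm. The rest crop (top view) shows the board corners at crop (72,56) and (715,93), the ledge ends at (72,465) and (690,500), the blade's lower end at (527,432), and the knob bar from (595,105) to (560,230). The scene crop shows the ledge ends at (437,50) and (57,372), and board corners at (697,152) and (290,505). Next I fit the rest.

```bash
cat >> h.py <<'E'
def deckT(x,y,yaw):
    Rm=(R.from_euler("z",yaw)*R.from_euler("y",-30,degrees=True)).as_matrix(); return Rm,np.array([x,y,.035])
E
python3 - <<'E'
from h import *
from scipy.optimize import least_squares
t=load("top0.npz"); s=load("scene0.npz")
T=lambda u,v:np.array([190+u/6.154-.4,140+v/6.154-.4]); S=lambda u,v:np.array([250+u/6-.4,160+v/6-.4])
obs=[(t,T(72,56),(.21,.165,0)),(t,T(715,93),(.21,-.165,0)),(t,T(72,465),(-.012,.165,.014)),(t,T(690,500),(-.012,-.165,.014)),
(s,S(437,48),(-.012,.165,.014)),(s,S(55,372),(-.012,-.165,.014)),(s,S(699,152),(.21,.165,0))]
# per-camera 2D image bias is absorbed as residual
f=lambda p,o=obs:np.concatenate([proj(d,deckT(*p)[0]@np.array(q)+deckT(*p)[1])-uv for d,uv,q in o])
for o in(obs,obs[:4],obs[4:]):
    r=least_squares(lambda p:f(p,o),[.55,.05,0]); print(r.x.round(4),np.degrees(r.x[2]).round(2),r.fun.round(1))
r=least_squares(f,[.55,.05,0]); Rm,o=deckT(*r.x)
def ondeck(d,uv,h):
    c,q=ray(d,uv); n=Rm[:,2]; k=((o-c)@n+h)/(q@n); return (Rm.T@(c+k*q-o))*1000
print("blade end L top",ondeck(t,T(527,432),.0325),"cheek inner top",ondeck(t,T(132,215),.030),ondeck(t,T(132,430),.030))
print("knob far/near top",ondeck(t,T(595,105),.082),ondeck(t,T(560,230),.082))
print("scene blade end",ondeck(s,S(188,285),.0325),"knob",ondeck(s,S(285,292),.082))
E
```

```text
[ 0.4614  0.0943 -0.0619] -3.55 [ 0.3 -0.7  0.3 -0.8  0.6 -0.  -0.1 -0.  -0.2 -0.9 -0.3 -0.9  0.1 -0.7]
[ 0.4601  0.0952 -0.0618] -3.54 [ 0.  -0.3  0.  -0.4  0.3  0.3 -0.4  0.4]
[ 0.4641  0.0919 -0.06  ] -3.44 [-0.1 -0.1 -0.2  0.   0.3  0. ]
blade end L top [ 28.53303973 -76.92866001  32.5       ] cheek inner top [133.77901292 130.37091105  30.        ] [ 15.96631873 131.43017972  30.        ]
knob far/near top [ 217.59236603 -104.04320125   82.        ] [154.0155882  -90.13535159  82.        ]
scene blade end [ 36.99095308 -85.50390997  32.5       ] knob [162.8703463  -93.72477647  82.        ]
```

Run:
```python
from h import *
R0=R.from_rotvec([-3.0611608,-.698797,.00074])
m=R0.as_matrix(); a=np.degrees(np.arctan2(m[1,1],m[0,1])); print("tool y yaw",a,"turn z",79.9-a)
Rm,o=deckT(.4614,.0943,-.0619)
pick=np.array([.435,-.3565,.007]); print("pick shift cm",(pick-[.282,-.586,.223])*100)
def tool(ang): # tool y along deck y, turned by ang rad clockwise about normal
    z=-Rm[:,2]; y=R.from_rotvec(-ang*Rm[:,2]).apply(Rm[:,1]); return np.c_[np.cross(y,z),y,z]
Rp=(R.from_euler("z",79.9-a,degrees=True)*R0)
print("turn pick->place deg",np.degrees((R.from_matrix(tool(0))*Rp.inv()).as_rotvec()).round(2))
print("turn place->knob",np.degrees((R.from_matrix(tool(.215))*R.from_matrix(tool(0)).inv()).as_rotvec()).round(2), "per 65deg",(-65*Rm[:,2]).round(2))
P=lambda x,y,z:(Rm@np.array([x,y,z])+o).round(4)
print("place",P(.077,.06,.006),"knob",P(.185,-.097,.060),"axes",Rm.round(4).tolist())
```

```text
tool y yaw -64.28191061187306 turn z 144.18191061187306
pick shift cm [ 15.3   22.95 -21.6 ]
turn pick->place deg [ -3.47 -29.81   6.43]
turn place->knob [  6.15  -0.38 -10.67] per 65deg [ 32.44  -2.01 -56.29]
place [0.5287 0.1502 0.0787] knob [ 0.5854 -0.0106  0.1795] axes [[0.8644, 0.0619, -0.499], [-0.0536, 0.9981, 0.0309], [0.5, -0.0, 0.866]]
```

Request:
carry_out([
  [0,0,8,3,5,0,1],
  [0,0,16,6,10,0,1],
  [0,0,24,9,14,0,1],
  [0,0,32,12,18,0,1],
  [0,0,40,15.3,22.9,0,1],
  [0,0,48,15.3,22.9,0,1],
  [0,0,56,15.3,22.9,0,1],
  [0,0,64,15.3,22.9,0,1],
  [0,0,72,15.3,22.9,0,1],
  [0,0,80,15.3,22.9,0,1],
  [0,0,88,15.3,22.9,0,1],
  [0,0,96,15.3,22.9,0,1],
], squeeze=20)

```text
time: 1.3
position: [0.4347, -0.3565, 0.2221]
tool_rot: [-1.522, -2.748, -0.0]
ft_force: [-0.8, 0.1, -0.2]
grip_width: 0.998
grip_force: 0.0
```

Request:
carry_out([
  [0,0,8,0,0,-2,1],
  [0,0,16,0,0,-4,1],
  [0,0,24,0,0,-6,1],
  [0,0,32,0,0,-8,1],
  [0,0,40,0,0,-10,1],
  [0,0,48.2,0,0,-12,1],
  [0,0,48.2,0,0,-14,1],
  [0,0,48.2,0,0,-15,1],
  [0,0,48.2,0,0,-15,1],
])

```text
time: 2.2
position: [0.4338, -0.3558, 0.0709]
tool_rot: [-0.276, -3.127, -0.004]
ft_force: [-0.9, -0.1, -0.4]
grip_width: 1.002
grip_force: 0.0
```

Run:
```python
from bench import ctrl
import cv2,numpy as np
s=ctrl.get_state(); print(s["position"],s["joint_positions"].round(2))
a=ctrl.get_image("scene")["pixels"][180:340,120:280]; b=ctrl.get_image("top")["pixels"][160:280,330:450]
cv2.imwrite("pics/pre.png",np.hstack([cv2.resize(a,(400,400)),cv2.resize(b,(400,400))])[:,:,::-1])
```

```text
[ 0.43384833 -0.35581703  0.07088669] [ 1.03  0.29 -0.45  1.83  0.14  1.05  1.92]
```

View pics/pre.png

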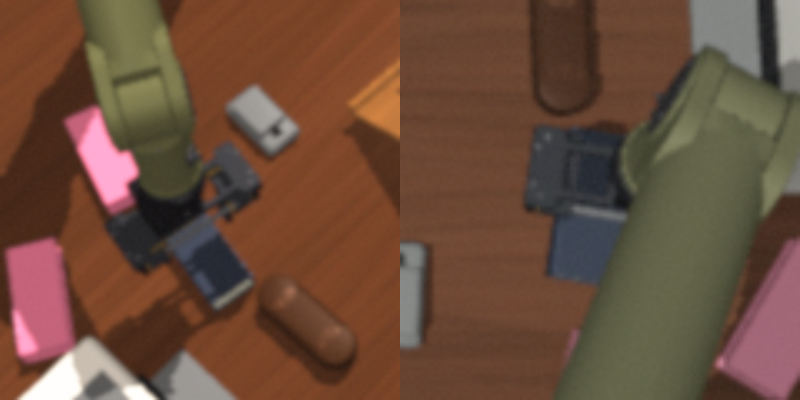

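The fingers straddle the book: in the scene half they sit at (125,240) and (240,165) on either side of it, and the case and mouse are clear. Descending and gripping.

Request:
carry_out([
  [0,0,0,0,0,-2,1],
  [0,0,0,0,0,-4,1],
  [0,0,0,0,0,-5.5,1],
  [0,0,0,0,0,-6.3,1],
  [0,0,0,0,0,-6.3,1],
  [0,0,0,0,0,-6.3,0.5],
  [0,0,0,0,0,-6.3,0.5],
  [0,0,0,0,0,-6.3,0.5],
  [0,0,0,0,0,-6.3,0.5],
  [0,0,0,0,0,-6.3,0.5],
], squeeze=25)

```text
time: 3.3
position: [0.4359, -0.3554, 0.0103]
tool_rot: [0.275, 3.129, 0.002]
ft_force: [-0.6, 3.8, 5.6]
grip_width: 0.729
grip_force: 25.0
```

Book gripped (opening 63 mm). Lifting, then carrying toward the rest.

Request:
carry_out([
  [0,0,0,0,0,2,0.5],
  [0,0,0,0,0,5,0.5],
  [0,0,0,0,0,9,0.5],
  [0,0,0,1,2,13,0.5],
  [0,0,0,2,5,17,0.5],
  [-0.6,-5,1,3,9,20,0.5],
  [-1.2,-10,2,4,13,23,0.5],
  [-1.7,-15,3.2,4.5,17,24,0.5],
  [-2.3,-20,4.3,5,21,24,0.5],
  [-2.9,-25,5.4,5.3,25,24,0.5],
  [-3.5,-29.8,6.4,5.3,29,24,0.5],
  [-3.5,-29.8,6.4,5.3,32,24,0.5],
])

```text
time: 4.5
position: [0.4957, -0.1214, 0.238]
tool_rot: [0.123, 2.716, -0.026]
ft_force: [-0.2, -1.0, -3.2]
grip_width: 0.734
grip_force: 25.0
```

Request:
carry_out([
  [0,0,0,0,4,0,0.5],
  [0,0,0,0,8,0,0.5],
  [0,0,0,0,12,0,0.5],
  [0,0,0,0,16,0,0.5],
  [0,0,0,0,18.6,0,0.5],
  [0,0,0,0,18.6,-3,0.5],
  [0,0,0,0,18.6,-6,0.5],
  [0,0,0,0,18.6,-9,0.5],
  [0,0,0,0,18.6,-9.7,0.5],
  [0,0,0,0,18.6,-9.7,0.5],
])

```text
time: 5.5
position: [0.4954, 0.0647, 0.1396]
tool_rot: [0.122, 2.721, -0.025]
ft_force: [0.7, -1.2, -3.2]
grip_width: 0.735
grip_force: 25.0
```

Run:
```python
from bench import ctrl
from h import *
s=ctrl.get_state(); print(s["position"],s["joint_positions"].round(2),s["ft_force"])
Rm,o=deckT(.4614,.0943,-.0619); M=R.from_rotvec(s["tool_rot"]).as_matrix()
print("deck mm",(Rm.T@(s["position"]-o)*1000).round(1)); print("tool in deck",(Rm.T@M).round(3).tolist())
t=ctrl.get_image("top"); c=ctrl.get_image("scene"); np.savez("top1.npz",**t); np.savez("scene1.npz",**c)
cv2.imwrite("pics/hover.png",np.hstack([cv2.resize(c["pixels"][130:270,230:370],(400,400)),cv2.resize(t["pixels"][130:260,190:320],(400,400))])[:,:,::-1])
```

```text
[0.4954067  0.06473697 0.13955231] [-0.1  -0.22 -0.18  2.25  0.16  0.72  1.1 ] [ 0.71921128 -1.16103445 -3.24038959]
deck mm [ 83.3 -27.4  72.7]
tool in deck [[-0.994, 0.024, -0.105], [0.025, 1.0, -0.011], [0.105, -0.014, -0.994]]
```

View pics/hover.png

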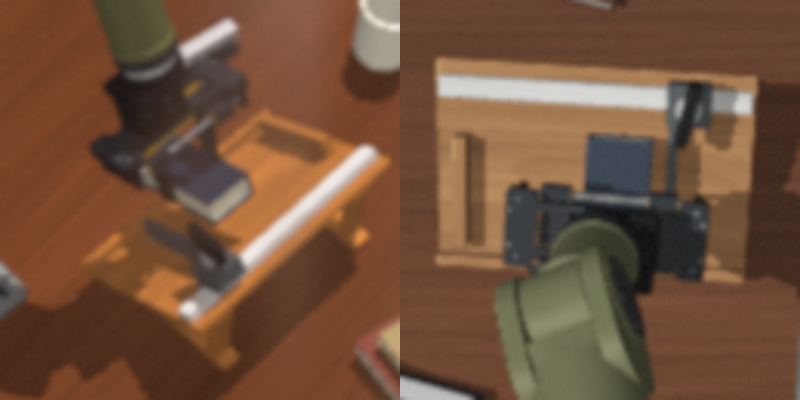

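The hover view shows the book level in the gripper with its upper end at top-half (620,135), clear of the stop. It is still 85 mm right of the target and about 6° short of the tilt, because the rows lagged. I work out the remaining turn and shift, and the book's position in the hand.

Run:
```python
from bench import ctrl
from h import *
s=ctrl.get_state(); M=R.from_rotvec(s["tool_rot"]).as_matrix(); p=s["position"]
t=load("top1.npz"); c=load("scene1.npz"); n=-M[:,2]; q=p+n*.024
for d,uv in((t,(190+(620-400)/3.077,130+135/3.077)),(c,(230+205/2.857,130+210/2.857)),(c,(230+250/2.857,130+183/2.857))):
    o,r=ray(d,uv); k=((q-o)@n)/(r@n); print("tool mm",(M.T@(o+k*r-p)*1000).round(1))
Rm,o=deckT(.4614,.0943,-.0619)
D=np.c_[-Rm[:,0],Rm[:,1],-Rm[:,2]]; print("turn",np.degrees(R.from_matrix(D@M.T).as_rotvec()).round(2))
for a in((.082,.058,.05),(.082,.058,.02),(.082,.058,.010)): print(a,((Rm@np.array(a)+o-p)*100).round(2))
```

```text
tool mm [-74.1  -4.5 -24. ]
tool mm [-82.9 -46.5 -24. ]
tool mm [-95.5  13.9 -24. ]
turn [-0.56 -5.68  1.57]
(0.082, 0.058, 0.05) [ 1.31  8.39 -2.35]
(0.082, 0.058, 0.02) [ 2.81  8.29 -4.95]
(0.082, 0.058, 0.01) [ 3.31  8.26 -5.81]
```

Request:
carry_out([
  [-0.6,-5.7,1.6,0,3,0,0.5],
  [-0.6,-5.7,1.6,0.5,6,0,0.5],
  [-0.6,-5.7,1.6,1.3,8.4,-1,0.5],
  [-0.6,-5.7,1.6,1.3,8.4,-2.3,0.5],
  [-0.6,-5.7,1.6,2.1,8.3,-3.6,0.5],
  [-0.6,-5.7,1.6,2.8,8.3,-4.9,0.5],
  [-0.6,-5.7,1.6,2.8,8.3,-4.9,0.5],
  [-0.6,-5.7,1.6,2.8,8.3,-4.9,0.5],
])

```text
time: 6.4
position: [0.5257, 0.1487, 0.0938]
tool_rot: [0.081, 2.617, -0.022]
ft_force: [0.1, -0.2, -3.4]
grip_width: 0.735
grip_force: 25.0
```

```bash
cat >> h.py <<'E'
def rep():
    from bench import ctrl
    s=ctrl.get_state(); Rm,o=deckT(.4614,.0943,-.0619)
    print(s["time"],"deck mm",(Rm.T@(s["position"]-o)*1000).round(1),"F deck",(Rm.T@s["ft_force"]).round(1)); print("tool in deck",(Rm.T@R.from_rotvec(s["tool_rot"]).as_matrix()).round(3).tolist(),s["joint_positions"].round(2))
E
python3 -c "from h import *; rep()"
```

```text
6.4 deck mm [82.1 58.3 20.5] F deck [-1.6 -0.2 -3. ]
tool in deck [[-1.0, -0.0, 0.0], [-0.0, 1.0, -0.0], [-0.0, -0.0, -1.0]] [-0.07 -0.07 -0.42  2.27  0.48  0.54  0.64]
```

Request:
carry_out([
  [0,0,0,0.15,0,-0.26,0.5],
  [0,0,0,0.25,0,-0.43,0.5],
  [0,0,0,0.35,0,-0.61,0.5],
  [0,0,0,0.4,0,-0.7,0.5],
  [0,0,0,0.45,0,-0.78,0.5],
  [0,0,0,0.45,0,-0.78,0.5],
])

```text
time: 7.0
position: [0.5292, 0.1485, 0.0847]
tool_rot: [0.08, 2.618, -0.023]
ft_force: [-4.4, -0.8, -0.5]
grip_width: 0.733
grip_force: 25.0
```

```bash
python3 -c "from h import *; rep()"
```

```text
7.0 deck mm [80.6 58.3 10.9] F deck [-4.  -1.1  1.8]
tool in deck [[-1.0, -0.001, -0.001], [-0.001, 1.0, -0.001], [0.002, -0.001, -1.0]] [-0.07 -0.05 -0.42  2.27  0.52  0.52  0.61]
```

Request:
carry_out([
  [0,0,0,-0.13,0.01,-0.07,0.5],
  [0,0,0,-0.26,0.02,-0.15,0.5],
  [0,0,0,-0.35,0.02,-0.2,0.5],
  [0,0,0,-0.35,0.02,-0.2,0.5],
])

```text
time: 7.4
position: [0.5259, 0.1489, 0.0827]
tool_rot: [0.08, 2.618, -0.022]
ft_force: [0.0, 0.5, -1.2]
grip_width: 0.735
grip_force: 25.0
```

```bash
python3 -c "from h import *; rep()"
```

```text
7.4 deck mm [76.7 58.5 10.8] F deck [-0.6  0.5 -1.1]
tool in deck [[-1.0, -0.001, -0.001], [-0.001, 1.0, -0.0], [0.001, -0.0, -1.0]] [-0.07 -0.05 -0.43  2.28  0.52  0.52  0.6 ]
```

Request:
carry_out([
  [0,0,0,-0.13,0.01,-0.08,0.5],
  [0,0,0,-0.26,0.02,-0.16,0.5],
  [0,0,0,-0.35,0.02,-0.21,0.5],
  [0,0,0,-0.35,0.02,-0.21,0.5],
])

```text
time: 7.8
position: [0.5243, 0.149, 0.0822]
tool_rot: [0.08, 2.614, -0.021]
ft_force: [6.0, -1.3, -1.9]
grip_width: 0.737
grip_force: 25.0
```

```bash
python3 -c "from h import *; rep()"
```

```text
7.8 deck mm [75.  58.5 11.2] F deck [ 4.3 -0.9 -4.7]
tool in deck [[-1.0, -0.0, 0.002], [-0.0, 1.0, 0.001], [-0.002, 0.001, -1.0]] [-0.07 -0.05 -0.43  2.28  0.53  0.51  0.59]
```

Ledge contact is made, with the book centre at deck x of about 75. I press down slightly, release, and back off along the normal.

Request:
carry_out([
  [0,0,0,0.06,0,-0.1,0.5],
  [0,0,0,0.09,0,-0.12,0.5],
  [0,0,0,0.09,0,-0.12,0.5],
  [0,0,0,0.09,0,-0.12,0.8],
  [0,0,0,0.09,0,-0.12,0.92],
  [0,0,0,0.09,0,-0.12,0.92],
  [0,0,0,0.09,0,-0.12,0.92],
  [0,0,0,0.09,0,-0.12,0.92],
])

```text
time: 8.6
position: [0.523, 0.1489, 0.079]
tool_rot: [0.08, 2.619, -0.023]
ft_force: [-0.6, -0.2, -0.3]
grip_width: 0.912
grip_force: 0.0
```

```bash
python3 -c "from h import *; rep()"
```

```text
8.6 deck mm [72.4 58.3  9. ] F deck [-0.6 -0.2  0. ]
tool in deck [[-1.0, -0.001, -0.002], [-0.001, 1.0, -0.001], [0.002, -0.001, -1.0]] [-0.07 -0.05 -0.43  2.29  0.53  0.51  0.59]
```

Request:
carry_out([
  [0,0,0,-1,0.06,1.73,0.92],
  [0,0,0,-2,0.12,3.5,0.92],
  [0,0,0,-3,0.2,5.2,0.92],
  [0,0,0,-3,0.2,9,0.92],
  [0,0,0,-3,0.2,13.2,0.8],
  [1,0,-2,-1,-3,15,0.6],
  [3,-0.2,-5,1,-7,16,0.6],
  [6.2,-0.4,-10.7,2.5,-11,16,0.6],
  [6.2,-0.4,-10.7,3.7,-15.8,16,0.6],
  [6.2,-0.4,-10.7,3.7,-15.8,16,0.6],
  [6.2,-0.4,-10.7,3.7,-15.8,16,0.6],
])

```text
time: 9.7
position: [0.56, -0.0103, 0.2388]
tool_rot: [0.365, 2.596, 0.054]
ft_force: [1.2, 0.4, 1.2]
grip_width: 0.605
grip_force: 0.0
```

Run:
```python
from bench import ctrl
from h import *
rep()
t=ctrl.get_image("top"); c=ctrl.get_image("scene"); np.savez("top2.npz",**t); np.savez("scene2.npz",**c)
cv2.imwrite("pics/placed.png",np.hstack([cv2.resize(c["pixels"][130:270,230:370],(400,400)),cv2.resize(t["pixels"][130:260,190:320],(400,400))])[:,:,::-1])
```

```text
9.7 deck mm [192.7 -98.3 124. ] F deck [1.6 0.4 0.5]
tool in deck [[-0.976, 0.216, -0.002], [0.216, 0.976, -0.001], [0.002, -0.001, -1.0]] [-0.07 -0.25 -0.01  2.11  0.09  0.77  1.17]
```

View pics/placed.png

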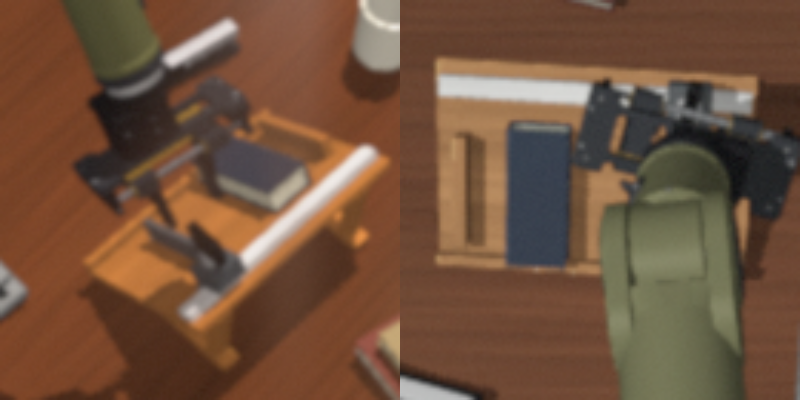

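The book lies flat and lengthwise on the board. In the top half it spans columns 508–570 and rows 122–265, with its lower end at the ledge, left of the stop. Next I descend on the knob and grip the bar.

Request:
carry_out([
  [0,0,0,0.3,0,-1.5,0.6],
  [0,0,0,1.1,-0.05,-3,0.6],
  [0,0,0,2,-0.1,-4.5,0.6],
  [0,0,0,2.5,-0.15,-5.5,0.6],
  [0,0,0,2.75,-0.15,-6,0.6],
  [0,0,0,2.75,-0.15,-6,0.6],
])

```text
time: 10.4
position: [0.5874, -0.0099, 0.1784]
tool_rot: [0.36, 2.597, 0.054]
ft_force: [0.4, 0.2, -0.1]
grip_width: 0.601
grip_force: 0.0
```

Request:
carry_out([
  [0,0,0,0,0,0,0.1],
  [0,0,0,0,0,0,0.1],
  [0,0,0,0,0,0,0.1],
  [0,0,0,0,0,0,0.1],
  [0,0,0,0,0,0,0.1],
  [0,0,0,0,0,0,0.1],
], squeeze=20)

```text
time: 11.0
position: [0.5879, -0.0104, 0.1796]
tool_rot: [0.361, 2.594, 0.054]
ft_force: [0.2, -0.4, 0.0]
grip_width: 0.162
grip_force: 20.0
```

```bash
python3 -c "from h import *; rep()"
```

```text
11.0 deck mm [187.3 -96.6  58.9] F deck [ 0.2 -0.4 -0.1]
tool in deck [[-0.977, 0.213, -0.0], [0.213, 0.977, 0.001], [0.001, 0.001, -1.0]] [-0.06 -0.14 -0.    2.14  0.11  0.62  1.16]
```

Bar gripped squarely (14 mm). Sliding the stop left.

Request:
carry_out([
  [0,0,0,0.06,1,0,0.1],
  [0,0,0,0.15,2.5,0,0.1],
  [0,0,0,0.28,4.5,0,0.1],
  [0,0,0,0.4,6.5,0,0.1],
  [0,0,0,0.53,8.5,0,0.1],
  [0,0,0,0.59,9.5,0,0.1],
  [0,0,0,0.62,10,0,0.1],
  [0,0,0,0.65,10.5,0,0.1],
  [0,0,0,0.68,11,0,0.1],
  [0,0,0,0.71,11.5,0,0.1],
  [0,0,0,0.74,12,0,0.1],
  [0,0,0,0.74,12,0,0.1],
])

```text
time: 12.2
position: [0.5956, 0.1094, 0.1796]
tool_rot: [0.361, 2.594, 0.054]
ft_force: [2.4, -2.4, 1.6]
grip_width: 0.161
grip_force: 20.0
```

```bash
python3 -c "from h import *; rep()"
```

```text
12.2 deck mm [187.5  23.4  58.7] F deck [ 3.  -2.3  0.1]
tool in deck [[-0.977, 0.213, -0.0], [0.213, 0.977, 0.0], [0.0, 0.0, -1.0]] [-0.14 -0.07 -0.2   2.08  0.3   0.67  0.76]
```

Request:
carry_out([
  [0,0,0,0.02,0.3,0,0.1],
  [0,0,0,0.04,0.6,0,0.1],
  [0,0,0,0.06,0.9,0,0.1],
  [0,0,0,0.07,1.2,0,0.1],
  [0,0,0,0.09,1.5,0,0.1],
  [0,0,0,0.11,1.8,0,0.1],
  [0,0,0,0.11,1.8,0,0.1],
])

```text
time: 12.9
position: [0.5967, 0.1263, 0.1796]
tool_rot: [0.363, 2.594, 0.053]
ft_force: [2.7, -5.6, 1.0]
grip_width: 0.158
grip_force: 20.0
```

```bash
python3 -c "from h import *; rep()"
```

```text
12.9 deck mm [187.5  40.4  58.7] F deck [ 3.1 -5.4 -0.6]
tool in deck [[-0.977, 0.214, -0.001], [0.214, 0.977, -0.001], [0.0, -0.001, -1.0]] [-0.16 -0.06 -0.22  2.07  0.33  0.68  0.71]
```

Request:
carry_out([
  [0,0,0,0.01,0.1,0,0.1],
  [0,0,0,0.01,0.2,0,0.1],
  [0,0,0,0.02,0.3,0,0.1],
  [0,0,0,0.02,0.3,0,0.1],
])

```text
time: 13.3
position: [0.5968, 0.1288, 0.1796]
tool_rot: [0.363, 2.594, 0.052]
ft_force: [2.4, -5.1, 1.7]
grip_width: 0.161
grip_force: 20.0
```

```bash
python3 -c "from h import *; rep()"
```

```text
13.3 deck mm [187.5  42.8  58.7] F deck [ 3.2 -4.9  0.1]
tool in deck [[-0.977, 0.214, -0.001], [0.214, 0.977, -0.002], [0.0, -0.002, -1.0]] [-0.16 -0.06 -0.22  2.06  0.33  0.68  0.7 ]
```

Still sliding at a steady 5 N, so I continue in small steps.

Request:
carry_out([
  [0,0,0,0.01,0.1,0,0.1],
  [0,0,0,0.01,0.2,0,0.1],
  [0,0,0,0.02,0.3,0,0.1],
  [0,0,0,0.02,0.3,0,0.1],
])

```text
time: 13.7
position: [0.597, 0.1318, 0.1796]
tool_rot: [0.363, 2.594, 0.052]
ft_force: [1.5, -5.3, 2.4]
grip_width: 0.157
grip_force: 20.0
```

```bash
python3 -c "from h import *; rep()"
```

```text
13.7 deck mm [187.5  45.8  58.7] F deck [ 2.8 -5.2  1.2]
tool in deck [[-0.977, 0.214, -0.001], [0.214, 0.977, -0.002], [0.0, -0.002, -1.0]] [-0.16 -0.05 -0.23  2.06  0.34  0.68  0.69]
```

Request:
carry_out([
  [0,0,0,0.01,0.1,0,0.1],
  [0,0,0,0.01,0.2,0,0.1],
  [0,0,0,0.02,0.3,0,0.1],
  [0,0,0,0.02,0.3,0,0.1],
])

```text
time: 14.1
position: [0.5971, 0.1337, 0.1796]
tool_rot: [0.365, 2.595, 0.05]
ft_force: [0.4, -7.6, 4.0]
grip_width: 0.16
grip_force: 20.0
```

```bash
python3 -c "from h import *; rep()"
```

```text
14.1 deck mm [187.5  47.7  58.7] F deck [ 2.7 -7.5  3. ]
tool in deck [[-0.977, 0.215, -0.001], [0.215, 0.977, -0.003], [0.0, -0.003, -1.0]] [-0.16 -0.05 -0.23  2.06  0.34  0.69  0.68]
```

Request:
carry_out([
  [0,0,0,0.01,0.1,0,0.1],
  [0,0,0,0.01,0.2,0,0.1],
  [0,0,0,0.01,0.2,0,0.1],
])

```text
time: 14.4
position: [0.5972, 0.1337, 0.1796]
tool_rot: [0.367, 2.595, 0.046]
ft_force: [-0.8, -10.0, 5.2]
grip_width: 0.159
grip_force: 20.0
```

```bash
python3 -c "from h import *; rep()"
```

```text
14.4 deck mm [187.5  47.7  58.7] F deck [  2.5 -10.    4.6]
tool in deck [[-0.976, 0.216, -0.002], [0.216, 0.976, -0.006], [0.001, -0.006, -1.0]] [-0.17 -0.05 -0.23  2.06  0.35  0.69  0.67]
```

The stop no longer advances and the force has risen to 10 N, so the book is against the cheek. I keep that push and turn the knob clockwise.

Request:
carry_out([
  [2.5,-0.15,-4.33,0,0.05,0,0.1],
  [5,-0.3,-8.66,0,0.1,0,0.1],
  [7.5,-0.45,-13,0,0.1,0,0.1],
  [10,-0.6,-17.3,0,0.1,0,0.1],
  [12.5,-0.8,-21.6,0,0.1,0,0.1],
  [15,-0.9,-26,0,0.1,0,0.1],
  [17.5,-1.1,-30.3,0,0.1,0,0.1],
  [20,-1.2,-34.6,0,0.1,0,0.1],
  [20,-1.2,-34.6,0,0.1,0,0.1],
], squeeze=35)

```text
time: 15.3
position: [0.5959, 0.1318, 0.1789]
tool_rot: [1.252, 2.338, 0.282]
ft_force: [-7.5, -16.1, 9.9]
grip_width: 0.159
grip_force: 35.0
```

```bash
python3 -c "from h import *; rep()"
```

```text
15.3 deck mm [186.2  45.8  58.6] F deck [ -0.7 -16.6  11.8]
tool in deck [[-0.607, 0.795, -0.005], [0.795, 0.607, -0.009], [-0.004, -0.009, -1.0]] [-0.14 -0.05 -0.25  2.06  0.34  0.69 -0.02]
```

Request:
carry_out([
  [2.5,-0.15,-4.33,0,0,0,0.1],
  [5,-0.3,-8.66,0,0,0,0.1],
  [7.5,-0.45,-13,0,0,0,0.1],
  [10,-0.6,-17.3,0,0,0,0.1],
  [12.5,-0.8,-21.6,0,0,0,0.1],
  [13.2,-0.8,-22.9,0,0,0,0.1],
  [13.2,-0.8,-22.9,0,0,0,0.1],
])

```text
time: 16.0
position: [0.5947, 0.1312, 0.1781]
tool_rot: [1.78, 2.023, 0.425]
ft_force: [-12.7, -17.3, 13.2]
grip_width: 0.158
grip_force: 35.0
```

```bash
python3 -c "from h import *; rep()"
```

```text
16.0 deck mm [184.8  45.1  58.6] F deck [ -3.4 -18.1  17.2]
tool in deck [[-0.191, 0.982, -0.007], [0.982, 0.191, -0.01], [-0.009, -0.009, -1.0]] [-0.13 -0.05 -0.27  2.06  0.34  0.69 -0.48]
```

Knob angle is about 1.38 rad, which is tight. Letting go and backing out along the knob axis.

Request:
carry_out([
  [0,0,0,0,-0.3,0.2,0.1],
  [0,0,0,0,-0.5,0.3,0.3],
  [0,0,0,0,-0.5,0.3,0.5],
  [0,0,0,0,-0.5,0.3,0.6],
  [0,0,0,0,-0.5,0.3,0.6],
  [0,0,0,-0.8,-0.5,1.7,0.6],
  [0,0,0,-2,-0.4,3.8,0.6],
  [0,0,0,-3.5,-0.3,6.4,0.6],
  [0,0,0,-5,-0.2,9,0.6],
  [0,0,0,-5,-0.2,13,0.6],
])

```text
time: 17.0
position: [0.5443, 0.1384, 0.3084]
tool_rot: [1.771, 2.034, 0.44]
ft_force: [0.8, -0.5, -0.4]
grip_width: 0.597
grip_force: 0.0
```

Request:
carry_out([
  [0,0,0,-1,-4,2,0.6],
  [0,0,0,-1,-8,4,0.6],
  [0,0,0,-1,-12,4,0.6],
  [0,0,0,-1,-16,4,0.6],
  [0,0,0,-1,-20,4,0.6],
  [0,0,0,-1,-24,4,0.6],
  [0,0,0,-1,-28,4,0.6],
  [0,0,0,-1,-32,4,0.6],
  [0,0,0,-1,-32,4,0.6],
])

```text
time: 17.9
position: [0.5359, -0.1892, 0.3494]
tool_rot: [1.779, 2.02, 0.44]
ft_force: [-0.3, 0.6, -0.8]
grip_width: 0.602
grip_force: 0.0
```

Run:
```python
from bench import ctrl
from h import *
rep()
t=ctrl.get_image("top"); c=ctrl.get_image("scene"); np.savez("top3.npz",**t); np.savez("scene3.npz",**c)
cv2.imwrite("pics/final.png",np.hstack([cv2.resize(c["pixels"][130:270,230:370],(400,400)),cv2.resize(t["pixels"][130:260,190:320],(400,400))])[:,:,::-1])
```

```text
17.9 deck mm [ 236.8 -278.3  226.4] F deck [-0.7  0.5 -0.5]
tool in deck [[-0.188, 0.982, 0.0], [0.982, 0.188, -0.003], [-0.003, -0.0, -1.0]] [ 0.4  -0.26 -0.    1.89 -0.19  1.01  0.59]
```

View pics/final.png

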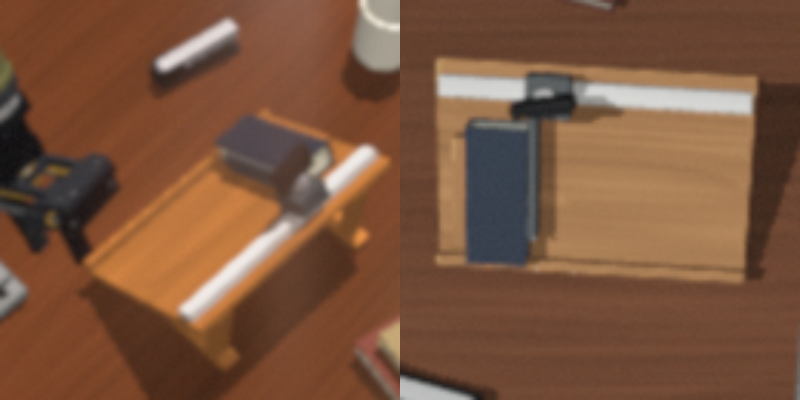

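The final view (top half) shows the book spanning columns 467–530, with no visible gap to the cheek on its left or the blade at (533,180). Its lower end is at the ledge (row 263). The knob bar runs (513,110)–(575,98), about 79° clockwise. The arm is clear, so I hand in.

```bash
python3 -c "
from bench import ctrl
print(ctrl.close_job())"
```

```text
the job is handed in; nothing more can be done
None
```

The job is handed in at about 18 s (no verdict was returned): the dictionary lies flat on the rest with its lower end on the ledge, held between cheek and stop with no visible gap, the knob is turned to about 1.38 rad (tight), and I moved nothing else on purpose.

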